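Clamp a bottle on the bench shaker

ROBOT

A 6-joint arm with a two-finger parallel gripper is mounted at the origin on a cart in front of the work surface, level with it; the furniture and walls round the work are solid. World frame = base frame: x ahead of the robot, y to its left, z up, the work surface at z = 0. Lengths are in m, angles in rad, forces in N, time in s.
With the tool pointing down it reaches from about 0.275 to 0.725 m from the base axis. Payload 15.9 kg.
Tool frame: the origin (TCP) lies midway between the tips of the shut fingers; the grasp point (between the pads) lies 19 mm behind it; z points along the fingers, y is the line along which they close (so a half turn about z gives the same grasp; the last joint's range is limited). The gripper opens to 85 mm and grips with 20 to 120 N. Pads are 22 mm wide; open, the fingers measure 114 mm over their backs; the gripper's body (76 mm by 85 mm) begins 54 mm behind the grasp point. The pads swing forward as they close: fully open they stand 13 mm farther back than shut.
Start: joints at [-1.334, 0.213, -0.034, 1.323, 0, 1.571], TCP at [0.117, -0.486, 0.231] pointing down, gripper open.
Joint ranges: [-2.98, 2.98], [-0.74, 1.72], [-1.14, 1.35], [-2.1, 2.04], [-1.57, 1.44], [-3.14, 3.14]. Speed limits (rad/s): [1.89, 1.89, 2.39, 2.57, 3.14, 3.14].

INTERFACE

Orientations are given as a rotation vector (axis times angle).
In Python, from cell import monitor, optics, env gives the robot as it stands.
- The arm moves only by the tool move_arm, never from a script. Its argument "motion" is a list of rows, each a list of 7 numbers: the shift along the world's x, y, z in cm, then the turn, a rotation vector about the world's x, y, z in rad, then the closure, from -1 (fully open) to 1 (shut), so that 0 is half open. In form: [[dx, dy, dz, wx, wy, wz, fingers], ...]. A call has 1 to 5 rows; each row is the pose to reach, as a shift and turn from the pose commanded when the call began; what a row does not reach only later rows make up. A row lasts 1/12 s, in which the tool goes at most 41.7 mm and 7.16 degrees, less where a joint would pass 70% of its speed; a pose out of reach is approached as far as the arm can. A call with a gripper value outside its range is refused whole. The fingers move at their own pace and stop on an object; "grip_force" is the grip in N (left out, the last holds). Time passes only in rows, so rows that repeat a pose let the fingers close. It gives the time, the measured TCP pose, the force, the opening and the grip force at its end, in the units of the state.
- monitor.observe(): the state, without advancing time (a new reading comes with each control period).
- optics.grab_frame(name): name is "side" or "top" or "wrist"; returns a dict with "color" (400x640x3 uint8, red, green, blue), "mtx" (3x3 intrinsics, pixels), "view" (4x4, takes a point from world to camera coordinates); the wrist camera has in their place "tool_from_camera" (4x4, takes a point from camera to tool coordinates, whose origin is the TCP and whose axes are the flange's). Camera axes: x right, y down, z forward; pixel columns grow to the right and rows downward; lengths in m; the calibration is good to about 2 mm. A picture is of the moment at which its call begins: read the wrist's pose just before it. There is no depth.
- env.finish_job(): hands the job in; it is judged then, once.
The state is a dict: "time": time; "qpos": joint angles; "qvel": joint speeds; "effort": joint torques, N m; "position": TCP position; "tool_rot": TCP orientation; "force": force on the tool from outside, world axes, zero at the start; "moment": the same for the moment, N m; "finger_gap": opening from 0.0 (shut) to 1.0 (fully open); "grip_force": force on a finger pad.
Only numpy, scipy, OpenCV 4.12 (cv2) and the standard library are available. Lean on these libraries where they do the work, as an engineer would, in place of code of your own. Each camera call takes 0.05 s, during which the arm holds its last target. There are 200 camera calls.

TASK

Stand the small brown bottle upright inside the white circle on the shaker's platform and let go of it. Then pull the orange sprung knob up out of its notch, turn it so that its arm swings over the bottle, and let it snap down into the other notch, so that the rubber foot holds the bottle down by its cap. Do not tip the bottle over, and leave the white bottle, the slide box and the white tape roll where they are.

Things in the scene. Friction and masses are not known exactly. Their poses are not given: they have to be found in the camera images.
- shaker: bench shaker, fixed to the worktop: white case 200 x 260 mm (its x by y) with a blue rubber mat on top at height 55 mm. Origin: centre of its underside, on the worktop; z up, its front (two small dials) faces its -x. It does not move or shake. A post 28 mm thick stands on the mat, with an aluminium collar 64 mm across on top of it at heights 177 to 199 mm; the hold-down knob is on that collar
- spot (a point): centre of the white circle (84 mm across) printed on the mat, at the mat's surface; the bottle stands here. In the shaker's frame at (0, -60, 55) mm
- post_axis (a point): foot of the post, on the mat, on the axis of the hold-down knob; 120 mm from the circle's centre, in the shaker's frame at (0, 60, 55) mm
- knob_grip (a point): middle of the orange grip of the hold-down knob: an upright bar 70 mm long (its x axis), 16 mm thick (its y axis), 42 mm high (21 mm up and down from this point), on top of a black disc 48 mm across. 230 mm above the worktop when the knob is fully down. Lies on the knob's axis and moves with it. A steel arm, 12 mm wide, 14 mm high, reaches along this frame's +x from the axis to 132 mm out, its top 37 mm below this point; 120 mm out it carries the rubber foot
- clamp_foot: round black rubber foot, 32 mm across and 12 mm thick, under the end of the arm, 120 mm from the knob's axis; origin at the centre of its underside, z up. 159 mm above the worktop when the knob is fully down
- lift (a joint): how far the knob is pulled up, m: 0 fully down, 0.040 the stop. A spring and its weight press it down with about 4 N at 0 and 8 N at 0.040. The arm lies in a notch of the collar, 20 mm deep, and cannot turn freely until the knob is lifted about 0.020; 0.027 is a good height for turning. With the bottle under the foot it comes to rest near 0.008, the arm still in its notch
- turn (a joint): angle of the knob, rad, positive clockwise seen from above, turns easily when lifted. 0: parked notch, where it starts, the arm pointing away from the circle. 1.309 (75 degrees): clamping notch, the foot exactly over the circle's centre. These are the only two notches. The notches are 15 mm wide with sloping edges that draw the arm in from up to about 0.1 rad off
- amber_center (a point): centre, half-way up, of the small brown (amber) bottle with black cap, loose, standing upright, 112 mm high, round. Body 58 mm across with the shoulder starting about 70 mm up; cap 36 mm across from 98 to 112 mm up. 0.11 to 0.23 kg. z points up to the cap
- white_bottle: white bottle with white cap, 63 mm across, 130 mm high, standing on the worktop; origin at the centre of its underside; leave it alone
- slide_box: small white card box, 77 x 103 x 42 mm; origin at the centre of its underside; leave it alone
- tape_white: roll of white tape lying flat, 65 mm across, 19 mm high; origin at the centre of its underside; leave it alone
Not all that is in view belongs to the job. What is shaped like the part that bears amber_center but pink or red is not meant.

How it is judged:
On the way, in this order (a step that is already met when the one before it is completed fails the run):
1. the brown bottle stands in the circle, let go, the knob still parked (horizontal distance between amber_center and spot below 0.013 m and angle between amber_center's own z axis and vertical below 0.1 rad and z of amber_center in the frame of spot below 0.06 m and contact force between the fingers and amber below 0.1 N and value of joint turn below 0.2 rad), for 0.2 s.
2. the knob is pulled up clear of the parked notch and turned part of the way (value of joint lift above 0.017 m and value of joint turn above 0.4 rad).
At the end, for the whole second after the job is handed in: The brown bottle stands upright (within 0.1 rad) on the mat, its axis within 13 mm of the circle's centre; the knob is in the clamping notch (turn 1.21 to 1.41 rad, lift 4 to 13 mm) and its foot presses on the bottle with more than 2 N (horizontal distance between amber_center and spot below 0.013 m and angle between amber_center's own z axis and vertical below 0.1 rad and z of amber_center in the frame of spot below 0.06 m and value of joint turn between 1.21 and 1.41 rad and value of joint lift between 0.004 and 0.013 m and contact force between clamp_foot and amber above 2 N); the robot touches nothing.
It fails at once if the brown bottle is tipped over (angle between amber_center's own z axis and vertical above 0.6 rad).
It fails at once if the white bottle, the slide box or the white tape roll is moved by more than 25 mm (distance of any of white_bottle, slide_box, tape_white from where it was at the start of the episode above 0.025 m).
It also fails if it takes over 54 s, if anything falls off the work surface, if the arm or the gripper's body presses on something with over 40 N, if the wrist force passes 120 N, or if a joint passes its speed limit or range.

## Working session

There is one attempt and no reset: what is moved stays moved. The work goes in short steps, Python scripts to look and compute and a tool call to move; the robot and the scene stay as the last step left them, time stands still between calls to the robot, and variables do not carry over. Pictures are saved under pics/ and viewed, at most 13 in all, crops included, and the job is handed in when it is done.

Besides the shell and the picture viewer there is one more tool, called after "Request:" as name([rows], argument=value, ...), one row to a line, values as JSON. move_arm: Moves the arm, as the interface text tells. Its arguments: {"type":"object","properties":{"motion":{"type":"array"},"grip_force":{"type":"number"}},"required":["motion"]}

```bash
mkdir -p pics
python3 - <<'E'
from cell import monitor, optics, env
import cv2, numpy as np, pickle
s=monitor.observe(); print(s)
d={}
for n in("side","top"):
    f=optics.grab_frame(n); d[n]=f; cv2.imwrite(f"pics/{n}0.png",f["color"][:,:,::-1]); print(n,f["mtx"],f["view"])
pickle.dump(d,open("d.pkl","wb"))
E
```

```text
{'time': 0.0, 'qpos': array([-1.33401810e+00,  2.13366724e-01, -3.50504398e-02,  1.32349002e+00,
        3.19818585e-05,  1.57079176e+00]), 'qvel': array([ 0.00052724, -0.00107704, -0.00256974, -0.0024308 , -0.00259407,
       -0.00024105]), 'effort': array([-2.08488447e-03, -6.86138535e+01,  4.87129605e+01,  1.70708878e-02,
        7.51875268e-05,  1.69467683e-05]), 'position': array([ 0.11721771, -0.4857234 ,  0.23081431]), 'tool_rot': array([-3.11850215e+00, -3.70938501e-01,  1.56153508e-04]), 'force': array([ 0.33763627, -0.71187208, -1.00354755]), 'moment': array([0.02385401, 0.02681274, 0.00965343]), 'grip_force': 0.0, 'finger_gap': 1.0056086685961785}
side [[416.62692345   0.         322.08404802]
 [  0.         416.62692345 198.55019693]
 [  0.           0.           1.        ]] [[ 0.9956735  -0.09191428 -0.01363992 -0.53266339]
 [-0.06138512 -0.54043497 -0.83914356  0.09939836]
 [ 0.06975778  0.83635029 -0.54373895  1.37435116]
 [ 0.          0.          0.          1.        ]]
top [[492.40877745   0.         317.30778456]
 [  0.         492.40877745 195.30470287]
 [  0.           0.           1.        ]] [[-0.00826272 -0.99996254  0.00257839 -0.09526609]
 [-0.99357569  0.00791886 -0.11289213  0.53103316]
 [ 0.11286748 -0.00349462 -0.9936039   1.73496659]
 [ 0.          0.          0.          1.        ]]
```

View pics/side0.png

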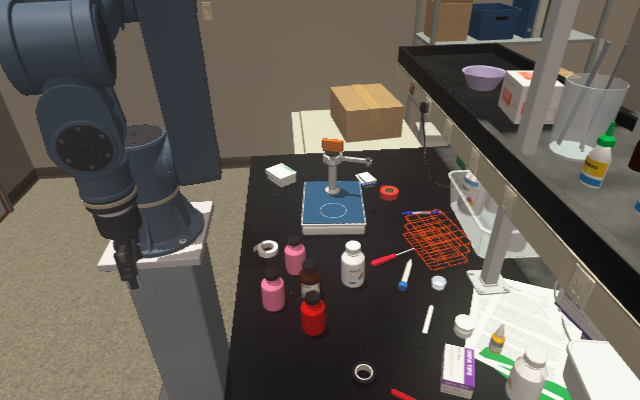

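View pics/top0.png

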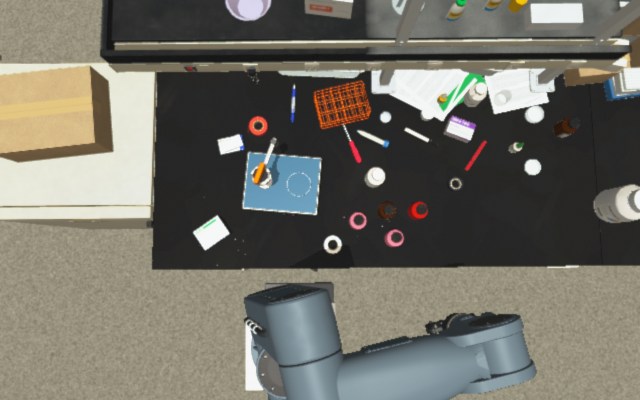

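The side view shows the shaker's circle at about (333,211), the knob at (332,145) and the brown bottle at (310,280), between two pink bottles, a red one and the white one. In the top view the brown cap is at about (387,211), the circle at (299,184) and the knob at (260,173). I'll enlarge both.

Run:
```python
import pickle,cv2,numpy as np
d=pickle.load(open("d.pkl","rb"))
def c(n,x,y,w,h,k): return cv2.resize(d[n]["color"][y:y+h,x:x+w,::-1],None,fx=k,fy=k,interpolation=cv2.INTER_CUBIC)
cv2.imwrite("pics/topc.png",c("top",235,130,200,125,4))
cv2.imwrite("pics/sidec.png",c("side",240,130,160,210,2.85))
```

```text
(no output)
```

View pics/topc.png

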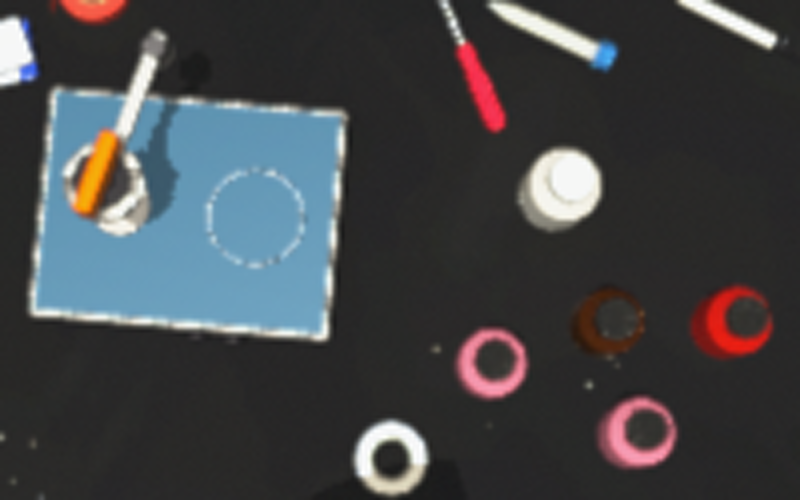

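View pics/sidec.png

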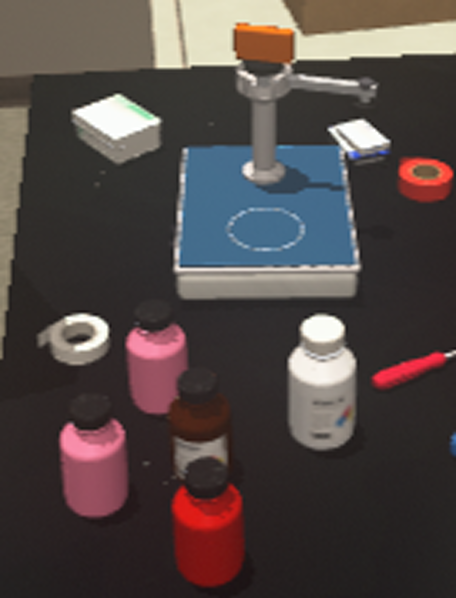

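```bash
cat > h.py <<'E'
import pickle,numpy as np
d=pickle.load(open("d.pkl","rb"))
def ray(n,p):
    if n=="top": p=(235+(p[0]+.5)/4-.5,130+(p[1]+.5)/4-.5)
    else: p=(240+(p[0]+.5)/2.85-.5,130+(p[1]+.5)/2.85-.5)
    f=d[n];R=f["view"][:3,:3];t=f["view"][:3,3]
    v=R.T@np.linalg.inv(f["mtx"])@[p[0],p[1],1]; return -R.T@t,v/np.linalg.norm(v)
def plane(n,p,z):
    o,v=ray(n,p); return o+v*(z-o[2])/v[2]
def tri(a,b):
    A=0;B=0;r=[ray("top",a),ray("side",b)]
    for o,v in r:
        P=np.eye(3)-np.outer(v,v);A=A+P;B=B+P@o
    x=np.linalg.solve(A,B);return x,[np.linalg.norm(np.cross(x-o,v)) for o,v in r]
E
python3 - <<'E'
from h import *
np.set_printoptions(precision=4,suppress=True)
for n,a,b,z in [("brown",(615,319),(198,379),.112),("circle",(256,217),(265,229),.055),("knobtop",(98,172),(264,30),.251),("armend",(154,42),(368,86),.193),("pink1",(496,361),(155,313),.112),("pink2",(648,430),(91,406),.112),("red",(746,316),(208,473),.112),("white",(572,180),(322,330),.13)]:
    print(n,*tri(a,b),plane("top",a,z),plane("side",b,z))
c=[plane("top",p,.055) for p in [(54,90),(346,113),(327,338),(33,313)]]
print(c,np.mean(c,0))
E
```

```text
brown [ 0.4714 -0.3415  0.109 ] [np.float64(0.00040449644511263047), np.float64(0.00040449644511250925)] [ 0.4708 -0.3411  0.112 ] [ 0.4717 -0.3448  0.112 ]
circle [ 0.568  -0.0336  0.0542] [np.float64(0.0008134835523783756), np.float64(0.0008134835523783924)] [ 0.5687 -0.0336  0.055 ] [ 0.567  -0.0349  0.055 ]
knobtop [0.5793 0.0843 0.2472] [np.float64(0.00016352397779029158), np.float64(0.0001635239777903644)] [0.5785 0.0838 0.251 ] [0.5785 0.0762 0.251 ]
armend [0.6957 0.0454 0.1889] [np.float64(0.0010057317474375309), np.float64(0.0010057317474376842)] [0.6958 0.045  0.193 ] [0.693  0.0374 0.193 ]
pink1 [ 0.4365 -0.2395  0.1064] [np.float64(0.0003677648887016026), np.float64(0.0003677648887015997)] [ 0.4358 -0.239   0.112 ] [ 0.4369 -0.2465  0.112 ]
pink2 [ 0.3766 -0.3671  0.1096] [np.float64(0.00020890189262433949), np.float64(0.00020890189262433458)] [ 0.3763 -0.3667  0.112 ] [ 0.377  -0.3696  0.112 ]
red [ 0.4727 -0.4539  0.107 ] [np.float64(0.00017230838695643811), np.float64(0.00017230838695633005)] [ 0.4724 -0.4528  0.112 ] [ 0.4723 -0.4588  0.112 ]
white [ 0.5888 -0.3053  0.1255] [np.float64(0.00014330611664240022), np.float64(0.000143306116642267)] [ 0.588  -0.3048  0.13  ] [ 0.588  -0.3107  0.13  ]
[array([0.6845, 0.1461, 0.055 ]), array([ 0.6616, -0.1142,  0.055 ]), array([ 0.4608, -0.0957,  0.055 ]), array([0.485 , 0.1631, 0.055 ])] [0.573  0.0248 0.055 ]
```

Request:
move_arm([
  [3.5,1.4,0,0,0,0.08,-1],
  [7.1,2.9,0,0,0,0.16,-0.6],
  [10.6,4.3,0,0,0,0.24,-0.3],
  [14.2,5.8,0,0,0,0.32,-0.3],
  [17.7,7.2,0,0,0,0.4,-0.3],
])

```text
time: 0.52
position: [0.2957, -0.4128, 0.2311]
tool_rot: [-2.982, -0.989, 0.0]
force: [-0.6, -0.4, 0.8]
finger_gap: 0.649
grip_force: 0.0
```

Request:
move_arm([
  [3.5,1.4,0,0,0,0.08,-0.3],
  [7.1,2.9,0,0,0,0.16,-0.3],
  [10.6,4.3,0,0,0,0.24,-0.3],
  [14.2,5.8,0,0,0,0.32,-0.3],
  [17.7,7.2,0,0,0,0.41,-0.3],
])

```text
time: 0.93
position: [0.4729, -0.3407, 0.231]
tool_rot: [-2.717, -1.576, 0.0]
force: [0.4, -0.9, 0.4]
finger_gap: 0.65
grip_force: 0.0
```

Request:
move_arm([
  [0,0,-1,0,0,0,-0.3],
  [0,0,-2,0,0,0,-0.3],
  [0,0,-3,0,0,0,-0.3],
  [0,0,-3,0,0,0,-0.3],
  [0,0,-3,0,0,0,-0.3],
])

```text
time: 1.35
position: [0.47, -0.3423, 0.2008]
tool_rot: [-2.721, -1.567, 0.001]
force: [-0.7, 0.1, -0.2]
finger_gap: 0.652
grip_force: 0.0
```

Run:
```python
from cell import monitor, optics
import cv2
s=monitor.observe();print({k:s[k] for k in("time","qpos","position","tool_rot","finger_gap","force")})
f=optics.grab_frame("wrist");cv2.imwrite("pics/w1.png",f["color"][:,:,::-1]);print(f["mtx"],f["tool_from_camera"])
```

```text
{'time': 1.35, 'qpos': array([-6.29493271e-01,  3.90903437e-01,  1.31531644e-01,  1.31283311e+00,
       -9.38145543e-05,  1.46718768e+00]), 'position': array([ 0.46995994, -0.34232673,  0.2008241 ]), 'tool_rot': array([-2.72141028e+00, -1.56706266e+00,  1.03409240e-03]), 'finger_gap': 0.6515137013905177, 'force': array([-0.72545319,  0.12651464, -0.17359882])}
[[345.62910449   0.         319.32736053]
 [  0.         345.62910449 203.63299284]
 [  0.           0.           1.        ]] [[ 1.91325608e-04 -9.48471191e-01 -3.16863320e-01  8.27372536e-02]
 [ 9.99999383e-01 -1.65119302e-04  1.09806459e-03 -8.93665687e-05]
 [-1.09380288e-03 -3.16863335e-01  9.48470574e-01 -1.42737074e-01]
 [ 0.00000000e+00  0.00000000e+00  0.00000000e+00  1.00000000e+00]]
```

View pics/w1.png

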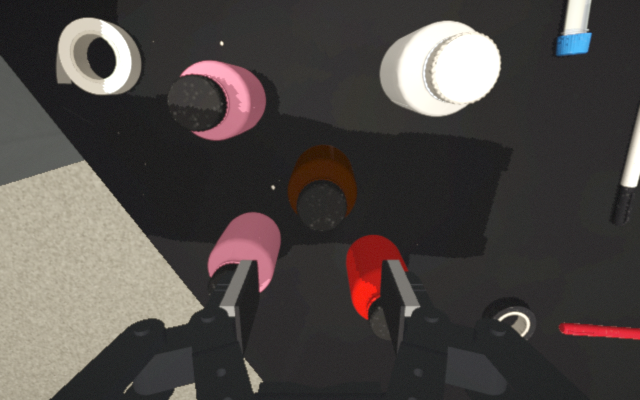

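The wrist view shows the brown cap at (322,205), clear between the fingers. It is about 3 mm from the TCP, so I correct for that and descend.

Request:
move_arm([
  [0.3,0.2,-3,0,0,0,-0.3],
  [0.3,0.2,-6,0,0,0,-0.3],
  [0.3,0.2,-9,0,0,0,-0.3],
  [0.3,0.2,-11,0,0,0,-0.3],
  [0.3,0.2,-11.8,0,0,0,-0.3],
])

```text
time: 1.82
position: [0.4727, -0.3397, 0.0811]
tool_rot: [-2.72, -1.567, 0.002]
force: [-0.6, 0.4, 0.0]
finger_gap: 0.651
grip_force: 0.0
```

Request:
move_arm([
  [0,0,0,0,0,0,0],
  [0,0,0,0,0,0,0.3],
  [0,0,0,0,0,0,0.7],
  [0,0,0,0,0,0,0.7],
  [0,0,0,0,0,0,0.7],
], grip_force=40)

```text
time: 2.23
position: [0.4748, -0.3405, 0.0844]
tool_rot: [2.72, 1.569, 0.001]
force: [0.3, -0.2, -2.3]
finger_gap: 0.504
grip_force: 37.8
```

Request:
move_arm([
  [0,0,0,0,0,0,0.7],
  [0,0,0,0,0,0,0.7],
  [0,0,0.5,0,0,0,0.7],
  [0,0,1,0,0,0,0.7],
  [0,0,1,0,0,0,0.7],
])

```text
time: 2.65
position: [0.4748, -0.3404, 0.0947]
tool_rot: [2.72, 1.57, 0.001]
force: [0.3, -0.5, -1.7]
finger_gap: 0.507
grip_force: 38.0
```

Request:
move_arm([
  [0,0,3,0,0,0,0.7],
  [0,0,6,0,0,0,0.7],
  [0,0,9,0,0,0,0.7],
  [0,0,12,0,0,0,0.7],
  [0,0,12,0,0,0,0.7],
])

```text
time: 3.07
position: [0.476, -0.3413, 0.2194]
tool_rot: [2.715, 1.567, 0.005]
force: [0.7, -1.3, -1.5]
finger_gap: 0.503
grip_force: 38.7
```

Run:
```python
from cell import monitor, optics
import cv2,numpy as np
s=monitor.observe();print({k:s[k] for k in("time","position","finger_gap","force","grip_force")})
f=optics.grab_frame("wrist")["color"]
g=optics.grab_frame("side")["color"][120:320,220:420]
cv2.imwrite("pics/w2.png",np.hstack([f[:,160:480],cv2.resize(g,(400,400),interpolation=cv2.INTER_CUBIC)])[:,:,::-1])
```

```text
{'time': 3.0667, 'position': array([ 0.47604814, -0.34128364,  0.21937016]), 'finger_gap': 0.5031452274890994, 'force': array([ 0.68729724, -1.28347941, -1.53736037]), 'grip_force': 38.70880125788972}
```

View pics/w2.png

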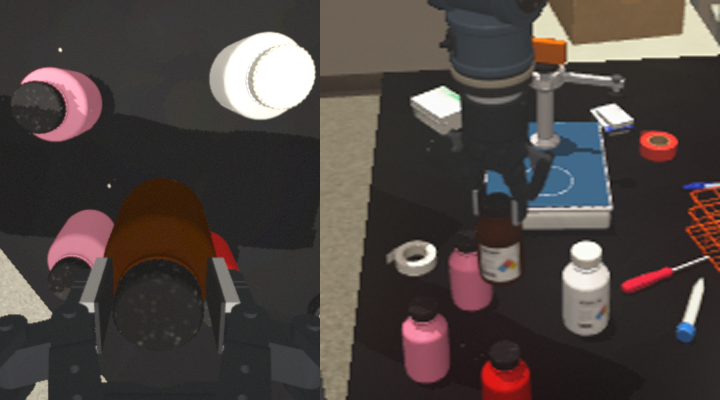

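The cap is held and the bottle hangs upright. Next I carry it to the circle.

Request:
move_arm([
  [0.5,1.7,0.5,0,0,0,0.7],
  [1.4,4.7,0.5,0,0,0,0.7],
  [2.4,8,0.5,0,0,0,0.7],
  [3.5,11.6,0.5,0,0,0,0.7],
  [4.6,15.2,0.5,0,0,0,0.7],
])

```text
time: 3.58
position: [0.5198, -0.1864, 0.2168]
tool_rot: [-2.72, -1.568, 0.002]
force: [1.1, -0.2, -1.5]
finger_gap: 0.504
grip_force: 38.6
```

Request:
move_arm([
  [1.1,3.6,0,0,0,0,0.7],
  [2.1,7,0,0,0,0,0.7],
  [3.1,10.4,0,0,0,0,0.7],
  [4,13.3,0,0,0,0,0.7],
  [4.5,15,0,0,0,0,0.7],
])

```text
time: 4.0
position: [0.5652, -0.0349, 0.2167]
tool_rot: [-2.718, -1.572, 0.002]
force: [-0.6, 0.4, -2.0]
finger_gap: 0.503
grip_force: 38.6
```

Request:
move_arm([
  [0,0,-1,0,0,0,0.7],
  [0,0,-2.5,0,0,0,0.7],
  [0,0,-4,0,0,0,0.7],
  [0,0,-5,0,0,0,0.7],
  [0,0,-5,0,0,0,0.7],
])

```text
time: 4.42
position: [0.5635, -0.0383, 0.1652]
tool_rot: [-2.719, -1.569, 0.006]
force: [-0.5, 0.4, -2.1]
finger_gap: 0.5
grip_force: 38.4
```

Run:
```python
from cell import monitor, optics
import cv2,numpy as np
s=monitor.observe();print({k:s[k] for k in("time","position","finger_gap","force","grip_force","tool_rot")})
f=optics.grab_frame("wrist")["color"]
g=optics.grab_frame("side")["color"][120:240,270:390]
cv2.imwrite("pics/w3.png",np.hstack([f[:,160:480],cv2.resize(g,(400,400),interpolation=cv2.INTER_CUBIC)])[:,:,::-1])
```

```text
{'time': 4.4167, 'position': array([ 0.56349595, -0.03826113,  0.16518771]), 'finger_gap': 0.5002945676008406, 'force': array([-0.46213602,  0.37852883, -2.11055857]), 'grip_force': 38.41232489794493, 'tool_rot': array([-2.71904231, -1.56851336,  0.00628224])}
```

View pics/w3.png

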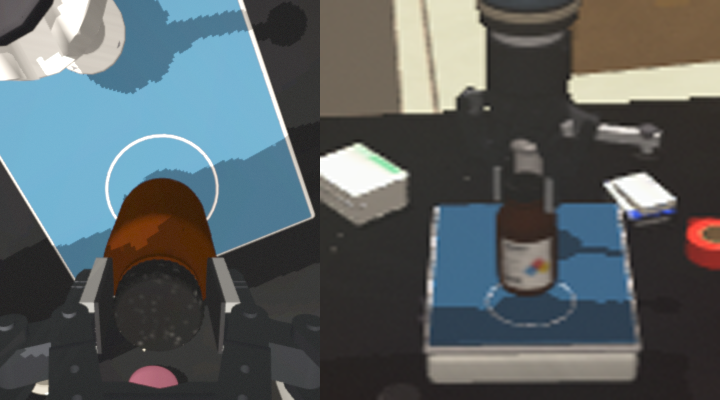

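The wrist view puts the circle centre at about (322,188), with the bottle upright in the hand. I shift about 5 mm and lower it.

Request:
move_arm([
  [0.5,0.3,-0.7,0,0,0,0.7],
  [0.5,0.3,-1.4,0,0,0,0.7],
  [0.5,0.3,-2,0,0,0,0.7],
  [0.5,0.3,-2.2,0,0,0,0.7],
  [0.5,0.3,-2.2,0,0,0,0.7],
])

```text
time: 4.93
position: [0.5699, -0.035, 0.1455]
tool_rot: [-2.72, -1.57, 0.002]
force: [0.9, 0.3, -1.8]
finger_gap: 0.501
grip_force: 38.4
```

Request:
move_arm([
  [0,0,-0.1,0,0,0,0.7],
  [0,0,-0.2,0,0,0,0.7],
  [0,0,-0.2,0,0,0,0.7],
])

```text
time: 5.18
position: [0.5704, -0.0351, 0.1444]
tool_rot: [2.721, 1.57, 0.0]
force: [-0.8, 0.6, -1.7]
finger_gap: 0.5
grip_force: 38.4
```

Request:
move_arm([
  [0,0,-0.1,0,0,0,0.7],
  [0,0,-0.2,0,0,0,0.7],
  [0,0,-0.2,0,0,0,0.7],
])

```text
time: 5.43
position: [0.5703, -0.035, 0.1422]
tool_rot: [-2.721, -1.57, 0.0]
force: [0.1, 0.3, -1.2]
finger_gap: 0.501
grip_force: 38.4
```

Request:
move_arm([
  [0,0,-0.1,0,0,0,0.7],
  [0,0,-0.2,0,0,0,0.7],
  [0,0,-0.2,0,0,0,0.7],
])

```text
time: 5.68
position: [0.5702, -0.035, 0.1401]
tool_rot: [-2.721, -1.57, 0.0]
force: [0.6, -0.5, -0.8]
finger_gap: 0.504
grip_force: 38.4
```

Request:
move_arm([
  [0,0,-0.1,0,0,0,0.7],
  [0,0,-0.15,0,0,0,0.7],
  [0,0,-0.15,0,0,0,0.7],
])

```text
time: 5.93
position: [0.5702, -0.035, 0.1387]
tool_rot: [-2.721, -1.57, 0.0]
force: [0.3, -0.0, -1.9]
finger_gap: 0.503
grip_force: 38.4
```

Request:
move_arm([
  [0,0,-0.1,0,0,0,0.7],
  [0,0,-0.15,0,0,0,0.7],
  [0,0,-0.15,0,0,0,0.7],
])

```text
time: 6.18
position: [0.5704, -0.035, 0.1375]
tool_rot: [2.721, 1.57, 0.001]
force: [0.1, 0.4, 1.2]
finger_gap: 0.503
grip_force: 39.0
```

Request:
move_arm([
  [0,0,-0.1,0,0,0,0.7],
  [0,0,-0.15,0,0,0,0.7],
  [0,0,-0.15,0,0,0,0.7],
])

```text
time: 6.43
position: [0.5707, -0.035, 0.1372]
tool_rot: [2.72, 1.57, 0.003]
force: [-5.6, 1.6, 18.2]
finger_gap: 0.504
grip_force: 43.6
```

The bottle has touched the mat. I ease off, open slowly and rise.

Request:
move_arm([
  [0,0,0.15,0,0,0,0.7],
  [0,0,0.15,0,0,0,0.7],
  [0,0,0.15,0,0,0,-0.1],
  [0,0,0.15,0,0,0,-0.3],
  [0,0,0.15,0,0,0,-0.4],
])

```text
time: 6.85
position: [0.5703, -0.035, 0.1371]
tool_rot: [-2.721, -1.57, 0.0]
force: [0.5, -0.5, 0.6]
finger_gap: 0.698
grip_force: 0.0
```

Request:
move_arm([
  [0,0,0,0,0,0,-0.5],
  [0,0,1,0,0,0,-0.5],
  [0,0,3,0,0,0,-0.5],
  [0,0,6,0,0,0,-0.5],
  [0,0,8,0,0,0,-0.5],
])

```text
time: 7.27
position: [0.5704, -0.0351, 0.2202]
tool_rot: [2.72, 1.57, 0.002]
force: [1.0, 0.2, 0.7]
finger_gap: 0.747
grip_force: 0.0
```

Request:
move_arm([
  [0,0,4,0,0,0,-0.5],
  [0,0,7,0,0,0,-0.5],
  [0,0,7,0,0,0,-0.5],
])

```text
time: 7.52
position: [0.5718, -0.0351, 0.2941]
tool_rot: [2.717, 1.568, 0.011]
force: [1.3, -0.6, -0.5]
finger_gap: 0.75
grip_force: 0.0
```

Run:
```python
from cell import monitor, optics
import cv2,numpy as np
s=monitor.observe();print({k:s[k] for k in("time","position","finger_gap","force","grip_force","tool_rot","qpos")})
f=optics.grab_frame("wrist")["color"]
g=optics.grab_frame("side")["color"][120:240,270:390]
cv2.imwrite("pics/w4.png",np.hstack([f[:,80:480],cv2.resize(g,(400,400),interpolation=cv2.INTER_CUBIC)])[:,:,::-1])
```

```text
{'time': 7.5167, 'position': array([ 0.57179605, -0.03512466,  0.29412069]), 'finger_gap': 0.7496780375920877, 'force': array([ 1.28311216, -0.58027179, -0.47850827]), 'grip_force': 0.0, 'tool_rot': array([2.71705276, 1.56791286, 0.01090013]), 'qpos': array([-6.13606455e-02,  3.66034190e-01,  3.30004806e-01,  1.52644381e+00,
        1.64901195e-05,  2.03346424e+00])}
```

View pics/w4.png

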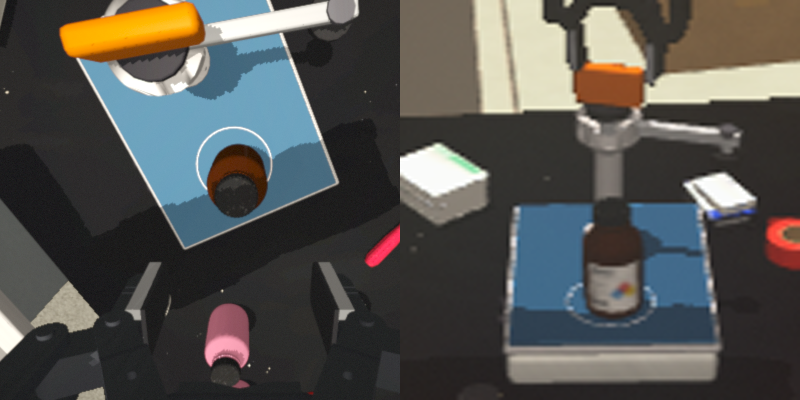

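The bottle stands upright about 5 mm or less from the circle's centre: in the side crop its base is centred near (612,299) and the circle near (611,302). Now for the knob: move over it with the closing line turned across the bar.

Request:
move_arm([
  [0.1,1,0.5,0,0,0.12,-0.3],
  [0.2,2,0.5,0,0,0.24,-0.3],
  [0.3,3,0.5,0,0,0.36,-0.3],
  [0.3,4,0.5,0,0,0.48,-0.3],
  [0.4,5,0.5,0,0,0.6,-0.3],
])

```text
time: 8.03
position: [0.5737, 0.0154, 0.2914]
tool_rot: [-2.128, -2.309, 0.002]
force: [-1.1, 0.0, -0.1]
finger_gap: 0.65
grip_force: 0.0
```

Request:
move_arm([
  [0.1,1.5,0,0,0,0.12,-0.3],
  [0.2,3,0,0,0,0.24,-0.3],
  [0.3,4.5,0,0,0,0.36,-0.3],
  [0.4,6,0,0,0,0.48,-0.3],
  [0.5,7,0,0,0,0.6,-0.3],
])

```text
time: 8.45
position: [0.5787, 0.0861, 0.2913]
tool_rot: [-1.349, -2.835, 0.001]
force: [0.5, -0.5, 0.2]
finger_gap: 0.655
grip_force: 0.0
```

Request:
move_arm([
  [0,0,0,0,0,0.12,-0.3],
  [0,0,0,0,0,0.24,-0.3],
  [0,0,0,0,0,0.36,-0.3],
  [0,0,0,0,0,0.48,-0.3],
  [0,0,0,0,0,0.55,-0.3],
])

```text
time: 8.87
position: [0.5788, 0.0849, 0.2913]
tool_rot: [-0.528, -3.095, 0.001]
force: [-0.5, -0.0, -0.4]
finger_gap: 0.648
grip_force: 0.0
```

Request:
move_arm([
  [0,0,-0.2,0,0,0,-0.3],
  [0,0,-0.2,0,0,0,-0.3],
  [0,0,-0.2,0,0,0,-0.3],
])

```text
time: 9.12
position: [0.579, 0.0849, 0.2897]
tool_rot: [-0.543, -3.093, 0.001]
force: [0.3, 0.6, 0.5]
finger_gap: 0.653
grip_force: 0.0
```

Run:
```python
from cell import monitor, optics
import cv2,numpy as np
s=monitor.observe();print({k:s[k] for k in("time","position","finger_gap","force","tool_rot","qpos")})
f=optics.grab_frame("wrist")["color"]
cv2.imwrite("pics/w5.png",f[:,:,::-1])
```

```text
{'time': 9.1167, 'position': array([0.57897995, 0.08490883, 0.28969585]), 'finger_gap': 0.6533605265158738, 'force': array([0.31539563, 0.63403673, 0.4850167 ]), 'tool_rot': array([-5.43052298e-01, -3.09320764e+00,  6.30975850e-04]), 'qpos': array([ 1.45637839e-01,  4.03652532e-01,  3.73835567e-01,  1.54212790e+00,
       -4.33527152e-05,  4.93221311e-01])}
```

View pics/w5.png

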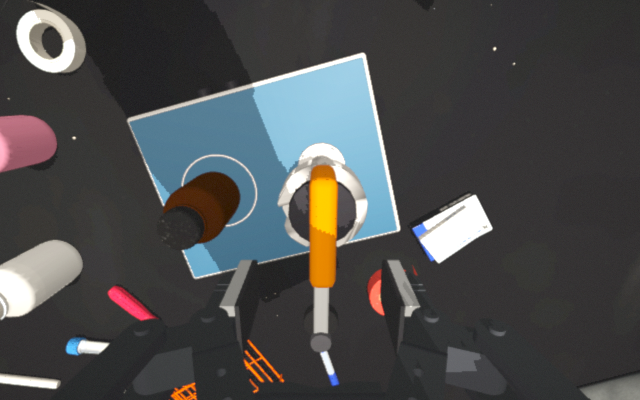

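The bar runs straight between the fingers, from (323,166) to (322,287), with the arm pointing down-image. I descend and grip.

Request:
move_arm([
  [-0.1,0.1,-2,0,0,0,-0.3],
  [-0.1,0.1,-4,0,0,0,-0.3],
  [-0.1,0.1,-6,0,0,0,-0.3],
  [-0.1,0.1,-7.2,0,0,0,-0.3],
  [-0.1,0.1,-7.2,0,0,0,-0.3],
])

```text
time: 9.58
position: [0.577, 0.0858, 0.2157]
tool_rot: [-0.541, -3.091, 0.002]
force: [-0.5, -0.0, -0.8]
finger_gap: 0.649
grip_force: 0.0
```

Request:
move_arm([
  [0,0,0,0,0,0,0.2],
  [0,0,0,0,0,0,0.6],
  [0,0,0,0,0,0,0.9],
  [0,0,0,0,0,0,0.9],
  [0,0,0,0,0,0,0.9],
], grip_force=60)

```text
time: 10.0
position: [0.579, 0.0865, 0.2195]
tool_rot: [0.538, 3.093, 0.002]
force: [0.5, 4.5, 7.4]
finger_gap: 0.181
grip_force: 59.0
```

Request:
move_arm([
  [0,0,0,0,0,0,0.9],
  [0,0,0,0,0,0,0.9],
  [0,0,0,0,0,0,0.9],
  [0,0,0,0,0,0,0.9],
])

```text
time: 10.33
position: [0.579, 0.0865, 0.2196]
tool_rot: [0.538, 3.093, 0.002]
force: [1.0, 2.8, 6.9]
finger_gap: 0.18
grip_force: 58.9
```

Request:
move_arm([
  [0,0.1,0.6,0,0,0,0.9],
  [0,0.1,1.3,0,0,0,0.9],
  [0,0.1,2,0,0,0,0.9],
  [0,0.1,2.8,0,0,0,0.9],
  [0,0.1,2.8,0,0,0,0.9],
])

```text
time: 10.75
position: [0.5789, 0.0869, 0.2479]
tool_rot: [0.539, 3.093, 0.0]
force: [3.1, -0.0, -5.6]
finger_gap: 0.175
grip_force: 58.4
```

Request:
move_arm([
  [0,0,0,0,0,0,0.9],
  [0,0,0,0,0,0,0.9],
])

```text
time: 10.92
position: [0.5785, 0.0868, 0.246]
tool_rot: [0.539, 3.095, -0.0]
force: [5.7, 0.4, -6.8]
finger_gap: 0.181
grip_force: 58.5
```

The spring force of about −6.8 N agrees with a 27 mm lift. I turn clockwise in steps.

Request:
move_arm([
  [0,0,0,0,0,-0.06,0.9],
  [0,0,0,0,0,-0.12,0.9],
  [0,0,0,0,0,-0.18,0.9],
  [0,0,0,0,0,-0.24,0.9],
  [0,0,0,0,0,-0.3,0.9],
])

```text
time: 11.33
position: [0.5785, 0.0869, 0.2459]
tool_rot: [1.0, 2.978, -0.0]
force: [7.2, 0.6, -6.8]
finger_gap: 0.172
grip_force: 58.6
```

Request:
move_arm([
  [0,0,0,0,0,-0.08,0.9],
  [0,0,0,0,0,-0.16,0.9],
  [0,0,0,0,0,-0.24,0.9],
  [0,0,0,0,0,-0.32,0.9],
  [0,0,0,0,0,-0.4,0.9],
])

```text
time: 11.75
position: [0.5786, 0.087, 0.2459]
tool_rot: [1.573, 2.719, 0.0]
force: [6.0, 0.4, -5.9]
finger_gap: 0.18
grip_force: 58.6
```

Request:
move_arm([
  [0,0,0,0,0,-0.08,0.9],
  [0,0,0,0,0,-0.16,0.9],
  [0,0,0,0,0,-0.24,0.9],
  [0,0,0,0,0,-0.32,0.9],
  [0,0,0,0,0,-0.4,0.9],
])

```text
time: 12.17
position: [0.5787, 0.087, 0.2459]
tool_rot: [2.082, 2.353, 0.0]
force: [7.4, 1.0, -6.5]
finger_gap: 0.175
grip_force: 58.7
```

Request:
move_arm([
  [0,0,0,0,0,-0.08,0.9],
  [0,0,0,0,0,-0.15,0.9],
  [0,0,0,0,0,-0.21,0.9],
  [0,0,0,0,0,-0.21,0.9],
  [0,0,0,0,0,-0.21,0.9],
])

```text
time: 12.58
position: [0.5787, 0.087, 0.246]
tool_rot: [2.313, 2.125, 0.001]
force: [8.6, 1.4, -6.2]
finger_gap: 0.18
grip_force: 58.7
```

Run:
```python
from cell import monitor, optics
import cv2,numpy as np
s=monitor.observe();print({k:s[k] for k in("time","position","finger_gap","force","tool_rot","moment")})
f=optics.grab_frame("wrist")["color"]
g=optics.grab_frame("side")["color"][120:240,270:390]
cv2.imwrite("pics/w6.png",np.hstack([f[:,100:500],cv2.resize(g,(400,400),interpolation=cv2.INTER_CUBIC)])[:,:,::-1])
```

```text
{'time': 12.5833, 'position': array([0.57871417, 0.08700898, 0.24595216]), 'finger_gap': 0.17991368182755638, 'force': array([ 8.58189195,  1.40514523, -6.16124764]), 'tool_rot': array([2.31311948e+00, 2.12538760e+00, 5.27610218e-04]), 'moment': array([ 0.20007756, -1.62305091, -0.01648522])}
```

View pics/w6.png

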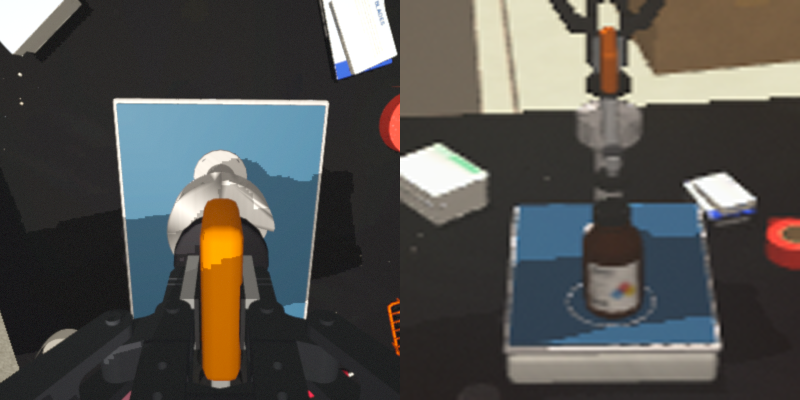

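The wrist view shows the bar in line with the mat's long axis. In the side view the arm is hidden behind the post line, towards the bottle. I lower into the notch.

Request:
move_arm([
  [0,0,-0.5,0,0,0,0.9],
  [0,0,-1,0,0,0,0.9],
  [0,0,-1.4,0,0,0,0.9],
  [0,0,-1.7,0,0,0,0.9],
  [0,0,-1.7,0,0,0,0.9],
])

```text
time: 13.1
position: [0.5787, 0.087, 0.2285]
tool_rot: [2.313, 2.126, 0.0]
force: [9.1, 1.0, -5.4]
finger_gap: 0.177
grip_force: 59.0
```

Request:
move_arm([
  [0,0,0,0,0,0,0.9],
  [0,0,0,0,0,0,0.9],
])

```text
time: 13.27
position: [0.5787, 0.087, 0.2291]
tool_rot: [2.313, 2.126, 0.001]
force: [7.1, 1.3, -5.7]
finger_gap: 0.181
grip_force: 59.0
```

The knob is sinking into the notch with no resistance. I open and leave straight up.

Request:
move_arm([
  [0,0,0,0,0,0,0.6],
  [0,0,0,0,0,0,0.3],
  [0,0,0,0,0,0,0],
  [0,0,0,0,0,0,-0.2],
  [0,0,0,0,0,0,-0.2],
])

```text
time: 13.68
position: [0.5781, 0.087, 0.2293]
tool_rot: [-2.313, -2.126, 0.0]
force: [0.1, -0.1, -0.0]
finger_gap: 0.603
grip_force: 0.0
```

Request:
move_arm([
  [0,0,1,0,0,0,-0.2],
  [0,0,3,0,0,0,-0.2],
  [0,0,6,0,0,0,-0.2],
  [0,0,9,0,0,0,-0.2],
  [0,0,9,0,0,0,-0.2],
])

```text
time: 14.1
position: [0.5793, 0.0871, 0.3248]
tool_rot: [2.31, 2.124, 0.009]
force: [0.3, 1.0, -0.4]
finger_gap: 0.598
grip_force: 0.0
```

Run:
```python
from cell import monitor, optics
import cv2,numpy as np
s=monitor.observe();print({k:s[k] for k in("time","position","finger_gap","force","tool_rot")})
f=optics.grab_frame("top")["color"][130:255,235:360]
g=optics.grab_frame("side")["color"][120:240,270:390]
cv2.imwrite("pics/w7.png",np.hstack([cv2.resize(x,(400,400),interpolation=cv2.INTER_CUBIC) for x in(f,g)])[:,:,::-1])
```

```text
{'time': 14.1, 'position': array([0.57929291, 0.08714604, 0.32480569]), 'finger_gap': 0.5980484009596032, 'force': array([ 0.33463335,  0.95133759, -0.3832582 ]), 'tool_rot': array([2.31000168, 2.12370888, 0.00876767])}
```

View pics/w7.png

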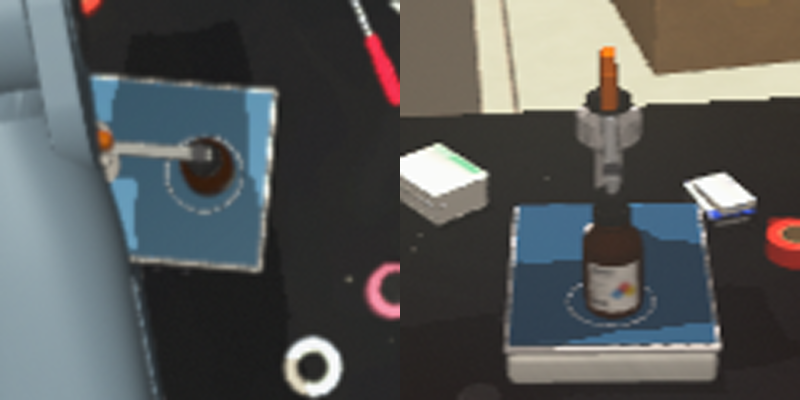

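The arm now lies over the bottle with the foot at the cap: about (205,153) in the top crop and (607,185) in the side crop. I check the knob's height numerically.

Run:
```python
from h import *
f=d["side"]
def pr(p):
    q=f["mtx"]@(f["view"][:3,:3]@np.array(p)+f["view"][:3,3]);u=q[:2]/q[2]
    return np.round([(u[0]-270)*3.333+400,(u[1]-120)*3.333],1)
a=np.array([.5785,.0845]);e=np.array([-.09,-.996])
for l in(0,.008,.02):
    print(l,"bar top ends",pr([*(a+.035*e),.251+l]),pr([*(a-.035*e),.251+l]),"bar front bottom",pr([*(a+.035*e),.209+l]),"arm end top/bot",pr([*(a+.132*e),.193+l]),pr([*(a+.132*e),.179+l]))
```

```text
0 bar top ends [607.5  79.4] [605.9  48.8] bar front bottom [607.5 118.9] arm end top/bot [609.9 183.1] [609.9 196.4]
0.008 bar top ends [607.5  71.7] [605.9  41.3] bar front bottom [607.5 111.5] arm end top/bot [609.9 175.5] [609.9 188.8]
0.02 bar top ends [607.5  60. ] [605.9  30. ] bar front bottom [607.5 100.3] arm end top/bot [609.9 163.9] [609.9 177.4]
```

The observed heights (bar top about 47, arm end bottom about 192) match a lift of about 8 mm, with the arm seated in its notch.

```bash
python3 -c "
from cell import env
print(env.finish_job())"
```

```text
the job is handed in; nothing more can be done
None
```

The brown bottle stands in the circle, within about 5 mm of its centre, with the knob in the clamping notch and its foot on the cap. The job is handed in, but no verdict came back and the 2 N foot pressure was not measured.

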